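# Spin the banding wheel and brake it on the mark

## Task

Flick the banding wheel anticlockwise (seen from above) so that it spins freely on its own, and let the dark mark on its rim run past the fixed pointer without anything touching the wheel. Then, while it still turns, brake it with a fingertip on the bare metal of the wheel so that the first place it comes to a stand is with the mark under the pointer, and take your hand away leaving it so. Do not touch the white china chamberstick on the wheel and do not grasp, lift or push aside the jar, cup and candle socket around it.

Things in the scene. Friction and masses are not known exactly. Their poses are not given: they have to be found in the camera images.
- wheel (a joint): angle of the banding wheel in rad, growing anticlockwise seen from above, not wrapped: 0, 6.283, 12.566 and so on have the mark exactly under the pointer. It starts between -4.5 and -1.2 at rest. The wheel turns freely without stops, has an inertia of about 0.015 kg m2 (varies by a quarter) and slows by itself: speed falls by about a tenth each second plus about 0.03 rad/s each second. Pressing a fingertip on its top with 5 N or more stops it within about 0.1 s
- wheel_head: the round aluminium wheel, 250 mm across and 14 mm thick, lying level; origin at the centre of its underside, x axis towards the mark, z up; its flat top face is 14 mm above the origin, 90 mm above the bench. The bare top between 50 and 125 mm from the centre is free for a fingertip
- mark (a point): point on the wheel's top face in the dark mark, 112 mm from the wheel's centre; the mark is a flat dark steel plate let in flush, 42 mm along the radius by 32 mm across, reaching to 3 mm from the rim
- pointer (a point): lower end of the fixed steel pointer, 112 mm from the wheel's axis and 14 mm above the wheel's top. The pointer hangs from a short arm (top 117 mm above the bench) that comes in over the rim from an upright steel post with a round ball top (127 mm high), 160 mm from the wheel's axis on the same side. Always on the far half of the wheel from the robot
- hub (a point): centre of the wheel's top face, on its axis, 90 mm above the bench (the axis is vertical and fixed to the bench)
- chamberstick: small white china candle holder cemented on the middle of the wheel and turning with it: 92 mm across near its foot, 56 mm high; origin at the centre of its underside, on the wheel's top. Must not be touched
- pigment_jar: loose jar with a black lid, 52 mm across, 65 mm high, near the wheel; origin at the centre of its underside. Leave alone
- cup: loose white china cup, 68 mm across, 62 mm high, near the wheel; origin at the centre of its underside. Leave alone
- candle_socket: loose white china candle socket (a turned spool shape), 56 mm across the foot, 66 mm high, near the wheel; origin at the centre of its underside. Leave alone

How it is judged:
On the way, in this order (a step that is already met when the one before it is completed fails the run):
1. the wheel, flicked anticlockwise, spins by itself untouched (faster than 0.5 rad/s for 0.4 s) with the mark already run past the pointer by 1 rad or more (value of joint wheel above 1 rad and velocity of joint wheel above 0.5 rad/s and contact force between each of the fingers, the arm and wheel_head below 0.02 N), for 0.4 s.
2. a fingertip presses on the wheel and holds it at a stand with the mark under the pointer (within 20 mm) (contact force between the fingers and wheel_head above 0.3 N and velocity of joint wheel between -0.05 and 0.05 rad/s and horizontal distance between mark and pointer below 0.02 m), for 0.1 s.
At the end, for the whole second after the job is handed in: the wheel is at rest (under 0.03 rad/s) with the point of the mark within 20 mm (level distance) of the pointer, nothing touches it, and jar, cup and candle socket stand within 20 mm of where they were (horizontal distance between mark and pointer below 0.02 m and velocity of joint wheel between -0.03 and 0.03 rad/s and distance of each of pigment_jar, cup, candle_socket from where it was at the start of the episode below 0.02 m).
It fails at once if the wheel, after its mark has run past the pointer by 1 rad or more, comes to a stand (or turns back) with the mark more than 20 mm from the pointer (value of joint wheel above 1 rad and velocity of joint wheel below 0.01 rad/s and horizontal distance between mark and pointer above 0.02 m).
It fails at once if the chamberstick is touched (contact force between any of the fingers, the arm and chamberstick above 0.1 N).
It fails at once if jar, cup or candle socket is grasped (finger force over 2 N), lifted or pushed more than 20 mm (distance of any of pigment_jar, cup, candle_socket from where it was at the start of the episode above 0.02 m or contact force between the fingers and pigment_jar above 2 N or contact force between the fingers and cup above 2 N or contact force between the fingers and candle_socket above 2 N).
It also fails if it takes over 56 s, if anything falls off the work surface, if the arm or the gripper's body presses on something with over 40 N, if the wrist force passes 120 N, or if a joint passes its speed limit or range.

## Robot

A 7-joint arm with a two-finger parallel gripper is mounted at the origin on the work surface. World frame = base frame: x ahead of the robot, y to its left, z up, the work surface at z = 0. Lengths are in m, angles in rad, forces in N, time in s.
With the tool pointing down it reaches from about 0.4 to 0.85 m from the base axis. Payload 4.5 kg.
Tool frame: the origin (TCP) lies on the mounting face of the last link; the fingertips stand 166 mm ahead of it and the grasp point (between the pads) lies 147 mm ahead of it; y points along the fingers, z is the direction in which the jaws open and shut, and the axes are right-handed (so a half turn about y gives the same grasp; the last joint's range is limited). The gripper opens to 88 mm and grips with 3 to 60 N. Pads are 18 mm wide; open, the fingers measure 123 mm over their backs; the gripper's body (75 mm by 187 mm) begins 45 mm behind the grasp point.
Start: joints at [-1.07, 0.689, -0.195, 1.565, 0.157, 0.902, -0.215], TCP at [0.281, 0.558, 0.405] pointing down, gripper open.
Joint ranges: [-3.01, 3.01], [-0.46, 2.08], [-1.47, 1.51], [0.13, 2.56], [-1, 4.14], [0.04, 2.09], [-2.66, 2.66]. Speed limits (rad/s): [2.57, 2.57, 3.14, 3.14, 3.14, 3.14, 3.14].

## Interface

Orientations are given as a unit quaternion [x, y, z, w].
In Python, from plant import r gives the robot as it stands.
- The arm moves only by the tool arm_command, never from a script. Its argument "deltas" is a list of rows, each an object of numbers: "dx", "dy", "dz": the shift along the tool's x, y, z each as a share of 1000 mm, from -1 to 1; "wx", "wy", "wz": the turn, a rotation vector about the tool's x, y, z each as a share of 45 degrees, from -1 to 1. In form: [{"dx": .., "dy": .., "dz": .., "wx": .., "wy": .., "wz": ..}, ...]. A call has exactly 5 rows; each row is the pose to reach, as a shift and turn from the pose commanded when the call began, along the tool's axes at that moment; what a row does not reach only later rows make up. A row lasts 1/10 s, in which the tool goes at most 50 mm and 8.59 degrees, less where a joint would pass 70% of its speed; a pose out of reach is approached as far as the arm can. A call with a number of a shift or a turn outside -1 to 1 is refused whole. A call with a gripper value outside its range is refused whole. "claw" is the opening, from -1 (shut) to 1 (fully open), set as the call begins (left out, the last holds). The fingers move at their own pace and stop on an object; "grip_force" is the grip in N (left out, the last holds). Time passes only in rows, so rows that repeat a pose let the fingers close, or fill a call up. It gives the time, the measured TCP pose, the force and the opening at its end, in the units of the state.
- r.get_state(): the state, without advancing time (a new reading comes with each control period).
- r.snapshot(name): name is "side" or "top" or "wrist"; returns the picture (420x560x3 uint8, red, green, blue); there is no depth.
- r.get_calibration(name): a dict with "vertical_fov" (degrees; the focal length in pixels is half the picture's height over the tangent of half this angle, whatever the lens; pixels are square), "cx", "cy" (the principal point, pixels), "k1" (the pictures are not rectified: a ray, as slopes to the right and down, at radius r is drawn at 1 + k1 r^2 times it, then the intrinsics apply), "R" (3x3) and "t" (3): a world point X has camera coordinates R X + t. Camera axes: x right, y down, z forward; pixel columns grow to the right and rows downward; lengths in m; the calibration is good to about 2 mm. A picture is of the moment at which its call begins: read the wrist's pose just before it. get_calibration takes no time and is no camera call; for the wrist camera it gives the pose at the moment of the call.
- r.finish_job(): hands the job in, once; it reports no verdict.
The state is a dict: "clock": time; "q": joint angles; "qd": joint speeds; "joint_torque": joint torques, N m; "tool_pos": TCP position; "eef_rot": TCP orientation; "contact_force": force on the tool from outside, world axes, zero at the start; "moment": the same for the moment, N m; "opening": opening from 0.0 (shut) to 1.0 (fully open).
Only numpy, scipy, OpenCV 4.12 (cv2) and the standard library are available. Lean on these libraries where they do the work, as an engineer would, in place of code of your own. Each camera call takes 0.05 s, during which the arm holds its last target.

## Working session

There is one attempt and no reset: what is moved stays moved. The work goes in short steps, Python scripts to look and compute and a tool call to move; the robot and the scene stay as the last step left them, time stands still between calls to the robot, and variables do not carry over. Pictures are saved under pics/ and viewed, and the job is handed in when it is done.

Besides the shell and the picture viewer there is one more tool, called after "Request:" as name(argument=value, ...) on one line, values as JSON. arm_command: Moves the arm, as the interface text tells. Shift numbers are shares of 1000 mm and turn numbers shares of 45 degrees, none past 1 either way. Its arguments: {"type":"object","properties":{"deltas":{"type":"array","items":{"type":"object","properties":{"dx":{"type":"number","minimum":-1,"maximum":1},"dy":{"type":"number","minimum":-1,"maximum":1},"dz":{"type":"number","minimum":-1,"maximum":1},"wx":{"type":"number","minimum":-1,"maximum":1},"wy":{"type":"number","minimum":-1,"maximum":1},"wz":{"type":"number","minimum":-1,"maximum":1}}}},"claw":{"type":"number"},"grip_force":{"type":"number"}},"required":["deltas"]}

```bash
ls; mkdir -p pics
python3 - <<'E'
from plant import r
import cv2
s=r.get_state(); print({k:s[k] for k in ('clock','tool_pos','eef_rot','opening','contact_force')})
for n in ('side','top'):
    im=r.snapshot(n); cv2.imwrite(f'pics/{n}0.png',im[:,:,::-1]); print(n,r.get_calibration(n))
E
```

```text
pics
{'clock': 0.0, 'tool_pos': array([0.2811322 , 0.55784246, 0.40392366]), 'eef_rot': array([ 0.68857148, -0.16360574,  0.16339514, -0.68731689]), 'opening': 1.001571275075792, 'contact_force': array([ 0.0500791 , -0.42049182,  0.46407223])}
side {'vertical_fov': 46.169291898379385, 'cx': 277.98446388264625, 'cy': 215.84382620202183, 'k1': -0.04766799903137826, 'R': array([[ 0.98307064, -0.18315618,  0.0050915 ],
       [-0.09594127, -0.53823057, -0.83731901],
       [ 0.15610055,  0.82265525, -0.54669091]]), 't': array([-0.59952105,  0.19176963,  0.88209277])}
top {'vertical_fov': 52.09994816975281, 'cx': 276.43709869180816, 'cy': 209.97251323058026, 'k1': 0.0010706635930240497, 'R': array([[-0.01913534, -0.99966406,  0.01748148],
       [-0.99192159,  0.01678834, -0.12573666],
       [ 0.12540094, -0.01974627, -0.99190962]]), 't': array([0.0629147 , 0.62174833, 0.86566444])}
```

View pics/side0.png

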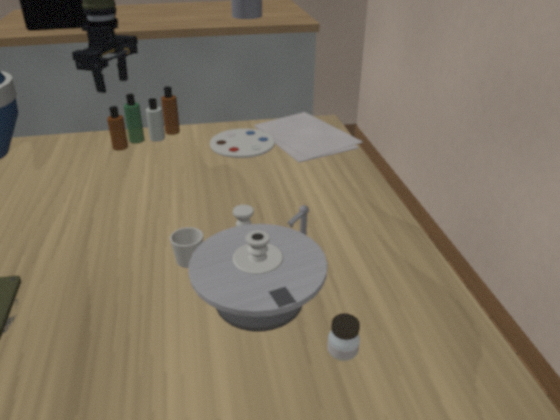

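View pics/top0.png

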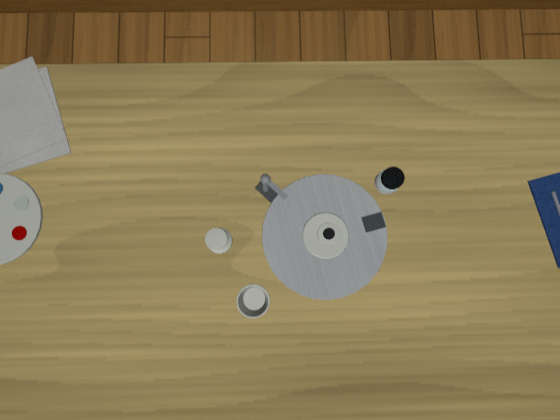

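```bash
cat > h.py <<'E'
import numpy as np, cv2
def KD(c):
    f=210/np.tan(np.radians(c['vertical_fov']/2))
    return np.array([[f,0,c['cx']],[0,f,c['cy']],[0,0,1.]]),np.array([c['k1'],0,0,0,0.])
def pix2plane(c,uv,z):
    K,D=KD(c); uv=np.asarray(uv,float).reshape(-1,1,2)
    n=cv2.undistortPoints(uv,K,D).reshape(-1,2)
    d=np.c_[n,np.ones(len(n))]@c['R']; o=-c['R'].T@c['t']
    return o+d*((z-o[2])/d[:,2])[:,None]
def proj(c,X):
    K,D=KD(c); return cv2.projectPoints(np.asarray(X,float).reshape(-1,1,3),cv2.Rodrigues(c['R'])[0],c['t'],K,D)[0].reshape(-1,2)
E
python3 - <<'E'
from plant import r
from h import *
c=r.get_calibration('top'); im=cv2.imread('pics/top0.png')
hsv=cv2.cvtColor(im,cv2.COLOR_BGR2HSV)
# wheel: low sat region
m=((hsv[...,1]<60)&(hsv[...,2]>60)).astype(np.uint8)
m[:, :150]=0; m[:,500:]=0; m[:100]=0
m=cv2.morphologyEx(m,cv2.MORPH_OPEN,np.ones((9,9)))
cs,_=cv2.findContours(m,cv2.RETR_EXTERNAL,cv2.CHAIN_APPROX_NONE)
cc=max(cs,key=cv2.contourArea)
p=pix2plane(c,cc[:,0,:],0.09)[:,:2]
(x,y),rad=cv2.minEnclosingCircle(p.astype(np.float32)); print('encl',x,y,rad)
for it in range(4):
    A=np.c_[2*p,np.ones(len(p))]; s=np.linalg.lstsq(A,(p**2).sum(1),rcond=None)[0]; R=np.sqrt(s[2]+s[0]**2+s[1]**2)
    e=abs(np.hypot(*(p-s[:2]).T)-R); p=p[e<max(0.003,2*np.median(e))]
print('fit',s[:2],R)
C=s[:2]
print('mark',pix2plane(c,[374,222],.09)-np.r_[C,0])
for n,uv,z in (('ball',(265.5,181),.120),('ptr',(286,196),.117),('jar',(392,178),.065),('cup',(252,301),.062),('sock',(219,239),.066)):
    q=pix2plane(c,uv,z)[0]; d=q[:2]-C; print(n,q.round(4),'r',np.hypot(*d).round(3),'ang',np.degrees(np.arctan2(d[1],d[0])).round(1))
q=pix2plane(c,[374,222],.09)[0,:2]-C;print(np.hypot(*q),np.degrees(np.arctan2(q[1],q[0])))
c2=r.get_calibration('side'); print(proj(c2,[[*C,.09]]))
big=cv2.resize(im[150:330,190:430],None,fx=3.3,fy=3.3,interpolation=cv2.INTER_CUBIC); cv2.imwrite('pics/top0z.png',big)
E
```

```text
encl 0.5816181898117065 -0.023831339552998543 0.14856979250907898
fit [ 0.56422902 -0.04072858] 0.1236047671413213
mark [[ 0.02472144 -0.09980683  0.09      ]]
ball [0.6692 0.0733 0.12  ] r 0.155 ang 47.4
ptr [0.6397 0.0343 0.117 ] r 0.106 ang 44.8
jar [ 0.6822 -0.1886  0.065 ] r 0.189 ang -51.4
cup [0.4377 0.1044 0.062 ] r 0.193 ang 131.1
sock [0.5622 0.1693 0.066 ] r 0.21 ang 90.5
0.10282292051861358 -76.0882384992829
[[257.49417461 262.5660445 ]]
```

View pics/top0z.png

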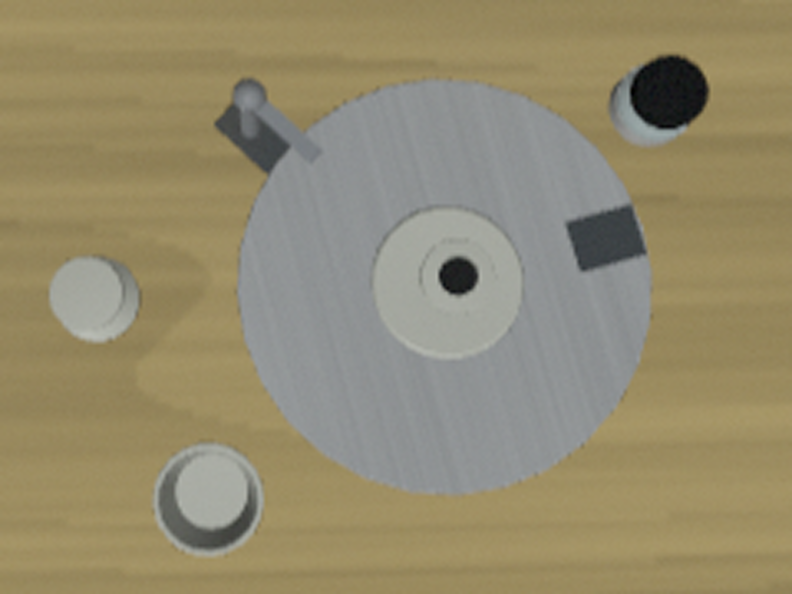

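```bash
cat >> h.py <<'E'
from scipy.spatial.transform import Rotation as Ro
def cmd(s,tip,Rt=None):
    "tip = wanted fingertip xyz; from current pose (measured)"
    R0=Ro.from_quat(s['eef_rot']).as_matrix()
    if Rt is None: Rt=R0
    tcp=np.asarray(tip)-0.166*Rt[:,1]
    d=R0.T@(tcp-s['tool_pos']); w=Ro.from_matrix(R0.T@Rt).as_rotvec(degrees=True)
    return d.round(4),(w/45).round(4)
E
python3 - <<'E'
from plant import r
from h import *
s=r.get_state(); R0=Ro.from_quat(s['eef_rot']).as_matrix(); print(R0.round(3))
for zz in ([0,1,0],[0,-1,0]):
    y=np.array([0,0,-1.]);z=np.array(zz,float);x=np.cross(y,z);Rt=np.c_[x,y,z]
    print(cmd(s,[.464,-.01,.2],Rt))
E
```

```text
[[ 0.893 -0.001  0.45 ]
 [-0.45  -0.001  0.893]
 [ 0.    -1.    -0.002]]
(array([ 0.4188,  0.0387, -0.4248]), array([ 2.000e-03, -5.942e-01, -3.000e-04]))
(array([ 0.4188,  0.0387, -0.4248]), array([4.0000e-04, 3.4058e+00, 2.7000e-03]))
```

Request:
arm_command(deltas=[{"dx":0.42,"dy":0.0,"dz":-0.425,"wy":-0.594},{"dx":0.42,"dy":0.0,"dz":-0.425,"wy":-0.594},{"dx":0.42,"dy":0.0,"dz":-0.425,"wy":-0.594},{"dx":0.42,"dy":0.0,"dz":-0.425,"wy":-0.594},{"dx":0.42,"dy":0.0,"dz":-0.425,"wy":-0.594}], claw=-1, grip_force=10)

```text
invalid input at $.deltas[0]: expected keys dx, dy, dz, wx, wy, wz
```

```bash
cat > st.py <<'E'
from plant import r
from h import *
import sys
s=r.get_state(); print(s['clock'],s['tool_pos'].round(4),s['contact_force'].round(2),s['opening'],'tip',(s['tool_pos']+.166*Ro.from_quat(s['eef_rot']).as_matrix()[:,1]).round(4))
t=[float(v) for v in sys.argv[1:4]]
y=np.array([0,0,-1.]);z=np.array([0,1.,0]);x=np.cross(y,z)
print(cmd(s,t,np.c_[x,y,z]))
E
python3 st.py .464 -.01 .2
```

```text
0.1 [0.2812 0.5579 0.404 ] [ 0.23  0.09 -0.28] 0.9995763913759552 tip [0.2811 0.5576 0.238 ]
(array([ 0.4188,  0.0387, -0.4248]), array([ 2.000e-03, -5.942e-01, -3.000e-04]))
```

Request:
arm_command(deltas=[{"dx":0.42,"dy":0.0,"dz":-0.425,"wx":0,"wy":-0.594,"wz":0},{"dx":0.42,"dy":0.0,"dz":-0.425,"wx":0,"wy":-0.594,"wz":0},{"dx":0.42,"dy":0.0,"dz":-0.425,"wx":0,"wy":-0.594,"wz":0},{"dx":0.42,"dy":0.0,"dz":-0.425,"wx":0,"wy":-0.594,"wz":0},{"dx":0.42,"dy":0.0,"dz":-0.425,"wx":0,"wy":-0.594,"wz":0}], claw=-1, grip_force=10)

```text
clock: 0.6
tool_pos: [0.3584, 0.3182, 0.4045]
eef_rot: [0.707, 0.0, -0.0, -0.707]
contact_force: [0.9, 0.6, -0.3]
opening: 0.57
```

```bash
python3 st.py .464 -.01 .2
```

```text
0.6 [0.3584 0.3182 0.4045] [ 0.87  0.63 -0.3 ] 0.5697273888025834 tip [0.3584 0.3181 0.2385]
(array([ 0.1054,  0.0386, -0.3282]), array([ 0.0004,  0.0006, -0.0005]))
```

Request:
arm_command(deltas=[{"dx":0.105,"dy":0.0,"dz":-0.328,"wx":0,"wy":0,"wz":0},{"dx":0.105,"dy":0.0,"dz":-0.328,"wx":0,"wy":0,"wz":0},{"dx":0.105,"dy":0.0,"dz":-0.328,"wx":0,"wy":0,"wz":0},{"dx":0.105,"dy":0.0,"dz":-0.328,"wx":0,"wy":0,"wz":0},{"dx":0.105,"dy":0.0,"dz":-0.328,"wx":0,"wy":0,"wz":0}])

```text
clock: 1.1
tool_pos: [0.4345, 0.0801, 0.4046]
eef_rot: [-0.707, 0.0, 0.0, 0.707]
contact_force: [1.3, -0.1, -0.4]
opening: 0.115
```

```bash
python3 st.py .464 -.01 .12
```

```text
1.1 [0.4345 0.0801 0.4046] [ 1.3  -0.1  -0.36] 0.11512518029683405 tip [0.4345 0.0801 0.2386]
(array([ 0.0295,  0.1186, -0.0901]), array([-0.    , -0.0001, -0.0002]))
```

Request:
arm_command(deltas=[{"dx":0.03,"dy":0.02,"dz":-0.05,"wx":0,"wy":0,"wz":0},{"dx":0.03,"dy":0.04,"dz":-0.09,"wx":0,"wy":0,"wz":0},{"dx":0.03,"dy":0.08,"dz":-0.09,"wx":0,"wy":0,"wz":0},{"dx":0.03,"dy":0.12,"dz":-0.09,"wx":0,"wy":0,"wz":0},{"dx":0.03,"dy":0.12,"dz":-0.09,"wx":0,"wy":0,"wz":0}])

```text
clock: 1.6
tool_pos: [0.4628, -0.0084, 0.281]
eef_rot: [0.707, -0.003, -0.003, -0.707]
contact_force: [-1.0, -0.7, -0.6]
opening: 0.007
```

```bash
python3 st.py .464 -.01 .095
python3 - <<'E'
from plant import r
from h import *
for n in ('side','top'):
    im=r.snapshot(n); cv2.imwrite(f'pics/{n}1.png',im[:,:,::-1])
E
python3 -c "
import cv2,numpy as np
a=cv2.imread('pics/side1.png');b=cv2.imread('pics/top1.png');cv2.imwrite('pics/b1.png',cv2.resize(np.hstack([a[150:,100:450],b[100:370,180:450].copy() if 0 else b[100:370,150:500]]),(800,308)))"
```

```text
1.6 [ 0.4628 -0.0084  0.281 ] [-0.95 -0.69 -0.58] 0.006650738616928295 tip [ 0.4613 -0.0085  0.115 ]
(array([ 0.0014,  0.02  , -0.0016]), array([ 0.0012, -0.0007, -0.0115]))
```

View pics/b1.png

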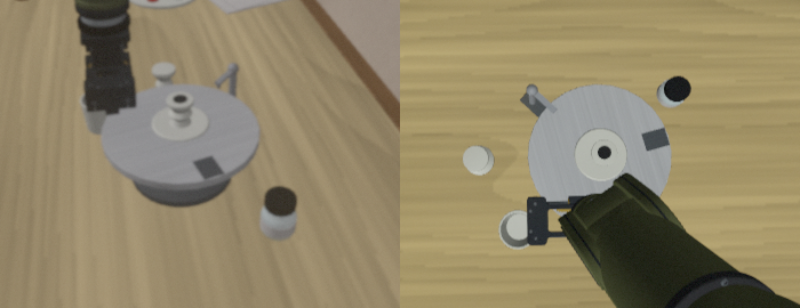

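Request:
arm_command(deltas=[{"dx":0.0,"dy":0.018,"dz":0,"wx":0,"wy":0,"wz":0},{"dx":0.0,"dy":0.021,"dz":0,"wx":0,"wy":0,"wz":0},{"dx":0.0,"dy":0.023,"dz":0,"wx":0,"wy":0,"wz":0},{"dx":0.0,"dy":0.023,"dz":0,"wx":0,"wy":0,"wz":0},{"dx":0.0,"dy":0.023,"dz":0,"wx":0,"wy":0,"wz":0}])

```text
clock: 2.2
tool_pos: [0.4645, -0.0078, 0.2626]
eef_rot: [-0.707, -0.0, -0.001, 0.707]
contact_force: [0.3, 0.0, 0.2]
opening: 0.003
```

```bash
python3 st.py .464 -.01 .09
```

```text
2.2 [ 0.4645 -0.0078  0.2626] [0.26 0.04 0.23] 0.00272819349571208 tip [ 0.4648 -0.0077  0.0966]
(array([-0.0006,  0.0066, -0.0022]), array([-0.0002, -0.0003,  0.002 ]))
```

Request:
arm_command(deltas=[{"dx":0.0,"dy":0.004,"dz":0,"wx":0,"wy":0,"wz":0},{"dx":0.0,"dy":0.006,"dz":0,"wx":0,"wy":0,"wz":0},{"dx":0.0,"dy":0.007,"dz":0,"wx":0,"wy":0,"wz":0},{"dx":0.0,"dy":0.008,"dz":0,"wx":0,"wy":0,"wz":0},{"dx":0.0,"dy":0.008,"dz":0,"wx":0,"wy":0,"wz":0}])

```text
clock: 2.7
tool_pos: [0.4642, -0.0074, 0.2563]
eef_rot: [0.707, 0.001, 0.001, -0.707]
contact_force: [-4.1, 1.5, 34.9]
opening: 0.008
```

```bash
python3 st.py .464 -.01 .09
```

```text
2.7 [ 0.4642 -0.0074  0.2563] [-4.11  1.47 34.93] 0.008128989739470306 tip [ 0.4647 -0.0075  0.0903]
(array([-0.0002,  0.0003, -0.0026]), array([0.0005, 0.0004, 0.004 ]))
```

Request:
arm_command(deltas=[{"dx":0.0,"dy":-0.001,"dz":-0.006,"wx":0,"wy":0,"wz":0},{"dx":0.0,"dy":-0.001,"dz":-0.02,"wx":0,"wy":0,"wz":0},{"dx":0.0,"dy":-0.001,"dz":-0.038,"wx":0,"wy":0,"wz":0},{"dx":0.0,"dy":-0.001,"dz":-0.056,"wx":0,"wy":0,"wz":0},{"dx":0.0,"dy":-0.016,"dz":-0.074,"wx":0,"wy":0,"wz":0}])

```text
clock: 3.2
tool_pos: [0.4644, -0.0821, 0.2695]
eef_rot: [-0.707, -0.0, 0.001, 0.707]
contact_force: [0.4, 0.1, -0.6]
opening: 0.003
```

```bash
python3 st.py .464 -.06 .1;cat > look.py <<'E'
from plant import r
from h import *
import sys,json
C=np.array([.5642,-.0407]); PA=47.
n=int(sys.argv[1]); tag=sys.argv[2]
for i in range(n):
    t=r.get_state()['clock']; im=r.snapshot('side')[:,:,::-1]; c=r.get_calibration('side')
    cv2.imwrite(f'pics/s_{tag}_{i}.png',im)
    if 1:
        # rectify to wheel top plane, sample polar ring
        a=np.radians(np.arange(0,360,1.)); val=[]
        for rr in (.088,.095,.102,.109,.114):
            X=np.c_[C[0]+rr*np.cos(a),C[1]+rr*np.sin(a),0*a+.09]; uv=proj(c,X).astype(np.float32)
            val.append(cv2.remap(cv2.cvtColor(im,cv2.COLOR_BGR2GRAY),uv[:,0].copy(),uv[:,1].copy(),cv2.INTER_LINEAR).ravel())
        v=np.median(np.array(val,float),0)
        dark=v<np.median(v)-35
        idx=np.where(dark)[0]
        # group circular runs
        runs=[]
        for k in idx:
            if runs and k-runs[-1][-1]<=2: runs[-1].append(k)
            else: runs.append([k])
        if len(runs)>1 and runs[0][0]==0 and runs[-1][-1]==359: runs[0]=[q-360 for q in runs.pop()]+runs[0]
        print(round(t,3),[(q[0],q[-1],'mid rel ptr rad %.3f'%np.radians((q[0]+q[-1])/2-PA)) for q in runs if len(q)>3], int(np.median(v)))
E
python3 look.py 2 a
```

```text
3.2 [ 0.4644 -0.0821  0.2695] [ 0.35  0.13 -0.59] 0.0028348748119017913 tip [ 0.4643 -0.082   0.1035]
(array([-0.0003,  0.0035,  0.0221]), array([-0.0001,  0.0013, -0.0008]))
3.2 [(np.int64(126), np.int64(199), 'mid rel ptr rad 2.016'), (np.int64(318), np.int64(334), 'mid rel ptr rad 4.869')] 148
3.25 [(np.int64(126), np.int64(201), 'mid rel ptr rad 2.033'), (np.int64(323), np.int64(339), 'mid rel ptr rad 4.957')] 148
```

Request:
arm_command(deltas=[{"dx":0.0,"dy":0.0,"dz":0.02,"wx":0,"wy":0,"wz":0},{"dx":0.0,"dy":0.004,"dz":0.04,"wx":0,"wy":0,"wz":0},{"dx":0.0,"dy":0.008,"dz":0.04,"wx":0,"wy":0,"wz":0},{"dx":0.0,"dy":0.008,"dz":0.04,"wx":0,"wy":0,"wz":0},{"dx":0.0,"dy":0.008,"dz":0.04,"wx":0,"wy":0,"wz":0}])

```text
clock: 3.8
tool_pos: [0.4641, -0.0423, 0.2613]
eef_rot: [0.707, -0.001, -0.0, -0.707]
contact_force: [-0.5, 0.7, 0.4]
opening: 0.003
```

```bash
python3 st.py .464 -.06 .1;python3 look.py 8 b; python3 st.py .464 -.06 .1
```

```text
3.8 [ 0.4641 -0.0423  0.2613] [-0.49  0.74  0.4 ] 0.0031117376221639916 tip [ 0.4639 -0.0424  0.0953]
(array([-0.0001, -0.0047, -0.0177]), array([ 0.0009, -0.0009, -0.0015]))
3.8 [(np.int64(15), np.int64(31), 'mid rel ptr rad -0.419'), (np.int64(126), np.int64(181), 'mid rel ptr rad 1.859')] 147
3.85 [(np.int64(20), np.int64(36), 'mid rel ptr rad -0.332'), (np.int64(126), np.int64(181), 'mid rel ptr rad 1.859')] 147
3.9 [(np.int64(24), np.int64(40), 'mid rel ptr rad -0.262'), (np.int64(126), np.int64(181), 'mid rel ptr rad 1.859')] 147
3.95 [(np.int64(29), np.int64(45), 'mid rel ptr rad -0.175'), (np.int64(126), np.int64(181), 'mid rel ptr rad 1.859')] 147
4.0 [(np.int64(33), np.int64(49), 'mid rel ptr rad -0.105'), (np.int64(126), np.int64(181), 'mid rel ptr rad 1.859')] 147
4.05 [(np.int64(38), np.int64(54), 'mid rel ptr rad -0.017'), (np.int64(126), np.int64(181), 'mid rel ptr rad 1.859')] 147
4.1 [(np.int64(42), np.int64(58), 'mid rel ptr rad 0.052'), (np.int64(126), np.int64(181), 'mid rel ptr rad 1.859')] 147
4.15 [(np.int64(46), np.int64(62), 'mid rel ptr rad 0.122'), (np.int64(126), np.int64(181), 'mid rel ptr rad 1.859')] 147
4.2 [ 0.4643 -0.0421  0.2618] [ 0.61  0.82 -0.28] 0.003675218978065134 tip [ 0.4643 -0.0421  0.0958]
(array([-0.0003, -0.0042, -0.0179]), array([-0.    , -0.001 ,  0.0003]))
```

Run:
```python
from plant import r
from h import *
c=r.get_calibration('side')
im=cv2.imread('pics/s_b_5.png')
C=np.array([.5642,-.0407])
S=6;x0,y0=240,190
big=cv2.resize(im[y0:y0+95,x0:x0+110],None,fx=S,fy=S,interpolation=cv2.INTER_CUBIC)
for ang,col in ((44,(0,0,255)),(47,(0,255,0)),(50,(255,0,0))):
    a=np.radians(ang);u=np.array([np.cos(a),np.sin(a)])
    for rr,z in ((.112,.104),(.112,.09),(.160,.127)):
        p=(proj(c,[[*(C+rr*u),z]])[0]-[x0,y0]+.5)*S
        cv2.circle(big,tuple(int(q) for q in p),3,col,-1)
cv2.imwrite('pics/ptr.png',big)
```

```text
(no output)
```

View pics/ptr.png

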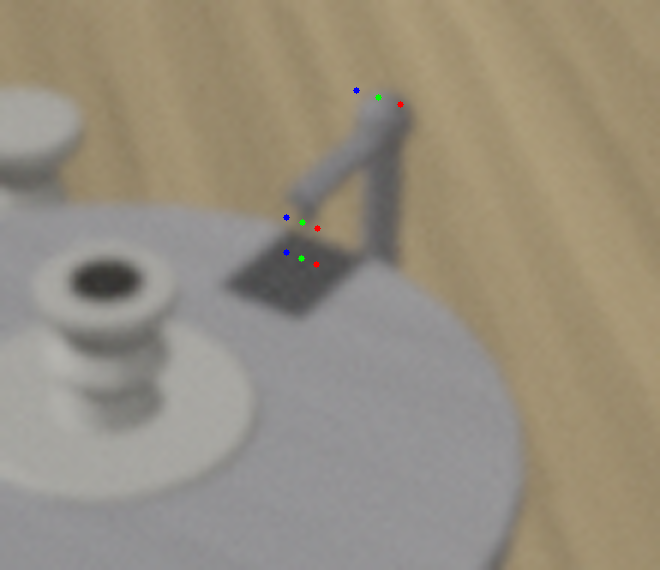

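```bash
cat > wait.py <<'E'
from plant import r
from h import *
import sys
C=np.array([.5642,-.0407]); PA=47.
tstop=float(sys.argv[1]); thr=float(sys.argv[2])
c=r.get_calibration('side'); a=np.radians(np.arange(0,360,1.))
rs=(.088,.095,.102,.109,.114)
UV=[proj(c,np.c_[C[0]+q*np.cos(a),C[1]+q*np.sin(a),0*a+.09]).astype(np.float32) for q in rs]
T=[];A=[]
while 1:
    t=r.get_state()['clock']
    if t>=tstop: break
    g=cv2.cvtColor(r.snapshot('side'),cv2.COLOR_RGB2GRAY)
    v=np.median([cv2.remap(g,u[:,0].copy(),u[:,1].copy(),cv2.INTER_LINEAR).ravel().astype(float) for u in UV],0)
    d=v<np.median(v)-35; d[118:215]=0
    k=np.where(np.roll(d,-215))[0]+215
    if 12<=len(k)<=22 and k[-1]-k[0]<24:
        th=np.radians((k[0]+k[-1])/2-PA-360); T.append(t);A.append(th)
        if len(T)>6:
            p=np.polyfit(np.array(T[-14:])-t,A[-14:],1); now=p[1]+.05*p[0]
            if now>thr and now<.5: break
T=np.array(T);A=np.array(A); 
if len(T)>3:
    for i in range(0,len(T),8): print(T[i].round(2),A[i].round(3))
    p=np.polyfit(T[-14:]-T[-1],A[-14:],1); print('last',T[-1],A[-1],'w',p[0])
s=r.get_state(); print('clock',s['clock'],s['tool_pos'].round(4),s['contact_force'].round(2))
E
python3 wait.py 8.0 -0.11
```

```text
4.2 0.201
4.6 0.794
6.4 -3.142
6.8 -2.679
7.2 -2.243
7.6 -1.833
last 7.95 -1.4835298641951802 w 1.001934067298723
clock 8.0 [ 0.4643 -0.0418  0.2617] [-0.31 -0.19  0.17]
```

```bash
python3 wait.py 11 -0.13
```

```text
8.0 -1.449
8.4 -1.082
8.8 -0.733
9.2 -0.419
last 9.55 -0.15707963267948966 w 0.7713971704968341
clock 9.6 [ 0.4643 -0.0418  0.2617] [-0.78 -0.24  0.15]
```

Request:
arm_command(deltas=[{"dx":0.0,"dy":0.0075,"dz":0,"wx":0,"wy":0,"wz":0},{"dx":0.0,"dy":0.0075,"dz":0,"wx":0,"wy":0,"wz":0},{"dx":0.0,"dy":0.0075,"dz":0,"wx":0,"wy":0,"wz":0},{"dx":0.0,"dy":0.0075,"dz":0,"wx":0,"wy":0,"wz":0},{"dx":0.0,"dy":0.0075,"dz":0,"wx":0,"wy":0,"wz":0}])

```text
clock: 10.1
tool_pos: [0.4644, -0.0418, 0.2563]
eef_rot: [0.708, 0.001, 0.001, -0.707]
contact_force: [-3.8, -0.3, 31.0]
opening: 0.007
```

```bash
python3 st.py .464 -.04 .09; python3 look.py 3 c; python3 st.py .464 -.04 .09
```

```text
10.1 [ 0.4644 -0.0418  0.2563] [-3.84 -0.25 31.  ] 0.006982836632983032 tip [ 0.4649 -0.042   0.0903]
(array([-0.0004,  0.0003,  0.0018]), array([ 0.0015, -0.0002,  0.004 ]))
10.1 [(np.int64(35), np.int64(52), 'mid rel ptr rad -0.061'), (np.int64(127), np.int64(184), 'mid rel ptr rad 1.894')] 147
10.15 [(np.int64(35), np.int64(52), 'mid rel ptr rad -0.061'), (np.int64(127), np.int64(184), 'mid rel ptr rad 1.894')] 147
10.2 [(np.int64(35), np.int64(52), 'mid rel ptr rad -0.061'), (np.int64(127), np.int64(184), 'mid rel ptr rad 1.894')] 147
10.25 [ 0.4644 -0.0418  0.2563] [-2.95  0.08 30.56] 0.00735616370160685 tip [ 0.4649 -0.042   0.0903]
(array([-0.0004,  0.0003,  0.0018]), array([ 0.0015, -0.0001,  0.004 ]))
```

View pics/s_c_2.png

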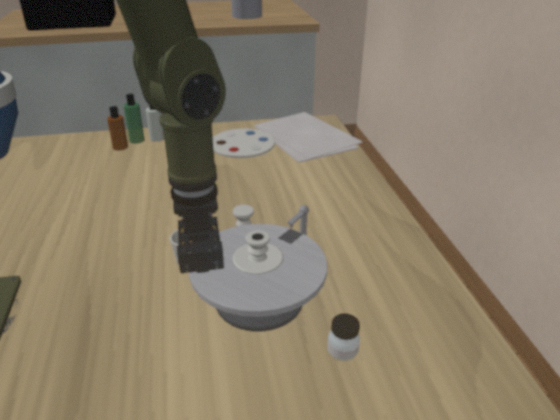

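Request:
arm_command(deltas=[{"dx":0.0,"dy":-0.001,"dz":0,"wx":0,"wy":0,"wz":0},{"dx":0.0,"dy":-0.003,"dz":0,"wx":0,"wy":0,"wz":0},{"dx":0.0,"dy":-0.01,"dz":0,"wx":0,"wy":0,"wz":0},{"dx":0.0,"dy":-0.03,"dz":0,"wx":0,"wy":0,"wz":0},{"dx":0.0,"dy":-0.06,"dz":0,"wx":0,"wy":0,"wz":0}])

```text
clock: 10.75
tool_pos: [0.4638, -0.0417, 0.3138]
eef_rot: [-0.707, 0.001, 0.001, 0.707]
contact_force: [0.3, -0.4, 0.6]
opening: 0.006
```

```bash
python3 st.py .464 -.04 .09; python3 look.py 12 d; python3 st.py .464 -.04 .09
```

```text
10.75 [ 0.4638 -0.0417  0.3138] [ 0.28 -0.42  0.63] 0.006216211402686772 tip [ 0.4631 -0.0417  0.1478]
(array([0.0005, 0.0578, 0.0017]), array([-0.0001,  0.0003, -0.005 ]))
10.75 [(np.int64(35), np.int64(51), 'mid rel ptr rad -0.070')] 145
10.8 [(np.int64(35), np.int64(51), 'mid rel ptr rad -0.070')] 145
10.85 [(np.int64(35), np.int64(51), 'mid rel ptr rad -0.070')] 145
10.9 [(np.int64(35), np.int64(51), 'mid rel ptr rad -0.070')] 145
10.95 [(np.int64(35), np.int64(51), 'mid rel ptr rad -0.070')] 145
11.0 [(np.int64(35), np.int64(51), 'mid rel ptr rad -0.070')] 145
11.05 [(np.int64(35), np.int64(51), 'mid rel ptr rad -0.070')] 145
11.1 [(np.int64(35), np.int64(51), 'mid rel ptr rad -0.070')] 145
11.15 [(np.int64(35), np.int64(51), 'mid rel ptr rad -0.070')] 145
11.2 [(np.int64(35), np.int64(51), 'mid rel ptr rad -0.070')] 145
11.25 [(np.int64(35), np.int64(51), 'mid rel ptr rad -0.070')] 145
11.3 [(np.int64(35), np.int64(51), 'mid rel ptr rad -0.070')] 145
11.35 [ 0.4642 -0.0418  0.3137] [ 0.02 -0.52  0.38] 0.004792801088994985 tip [ 0.464  -0.0418  0.1477]
(array([-0.0001,  0.0577,  0.0018]), array([-0.0001, -0.    , -0.0013]))
```

At rest, about 7–8 mm short of the pointer, nothing touching. Final check of the loose things, then hand in.

Run:
```python
from plant import r
import cv2,numpy as np
im=r.snapshot('top')[:,:,::-1].copy(); cv2.imwrite('pics/top_end.png',im)
a=cv2.imread('pics/top0.png')
for n,(u,v) in dict(jar=(390,180),cup=(252,301),sock=(219,240)).items():
    d=cv2.absdiff(a,im)[v-18:v+18,u-18:u+18]; print(n,d.mean().round(1),d.max())
r.finish_job()
```

```text
jar 11.8 21
cup 14.8 20
sock 14.9 21
the job is handed in; nothing more can be done
```

View pics/top_end.png

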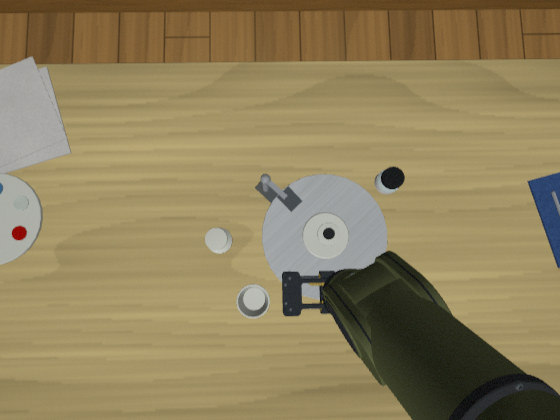

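I flicked the wheel anticlockwise by dragging the closed fingertips along its rim. It spun freely past the pointer, and after about one turn I braked it with the fingertips pressed on the bare top (about 31 N). Then I lifted straight up and handed in the job at about 11.4 s of the 56 s; it reported no verdict.

**Wheel:** My last side-camera readings, over 0.6 s, showed the wheel still. The mark sat about 0.07 rad (roughly 8 mm) short of the pointer, inside the 20 mm allowed. Fingertips were about 57 mm above the wheel.

**Spin:** It left the flick at about 1.7 rad/s and was down to about 0.77 rad/s when I braked. The mark was hidden from the side camera between about 4.7 and 6.4 s. The speed either side (about 1.5 and 1.2 rad/s) is well above the 0.5 rad/s needed, so I take step 1 as met.

**Jar, cup and socket:** In the last top picture they stand at the same pixels as at the start. The picture differences there were only an even brightness change (maximum 21 of 255).

**Chamberstick:** I kept the gripper clear of it throughout. I have no direct reading of contact with it.

No check failed. The pressing force passed 30 N twice, 35 N while finding the surface and 31 N while braking; both were on the fingertips.

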